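Hand out the next setting job by pointing

TASK

Show the apprentice the next stone-setting job by pointing with the fingertips from above, about two centimetres clear of each thing, and staying about two seconds at each: first at the ring with the blue stone in the ring tray, then at the red-handled pusher in the tool block, and last at the open jaws in the top of the ball vise. Touch and shift nothing, and do not bring the fingertips close above any other ring or tool on the way. Finish with the fingertips still pointing at the vise jaws.

Things in the scene. Friction and masses are not known exactly. Their poses are not given: they have to be found in the camera images.
- ring_tray: Ring tray: light wooden frame 90 x 190 mm, 27 mm high, round a dark grey pad 24 mm high with slits; three rings stand in the middle row of slits, 55 mm apart along the tray's y axis, in any order. Fixed. Origin at the centre of its underside, z up.
- ring_blue: Gold ring with a BLUE faceted stone 17 mm across: the ring to point at. Stands upright in a slit of the ring tray, band 23 mm across and 3 mm thick, the lower 9 mm sunk in the pad. Origin at the lowest point of the band, z up, the band lies in its y-z plane. Loose, about 14 g, graspable, but it is not to be touched.
- ring_blue_top (a point): Top of the blue stone, 32 mm above the ring's origin and about 47 mm above the bench.
- ring_green: Gold ring with a GREEN faceted stone 17 mm across; a bystander. Stands upright in a slit of the ring tray, band 23 mm across and 3 mm thick, the lower 9 mm sunk in the pad. Origin at the lowest point of the band, z up, the band lies in its y-z plane. Loose, about 14 g, graspable, but it is not to be touched.
- ring_green_top (a point): Top of the green stone, 32 mm above its ring's origin, about 47 mm above the bench.
- ring_pearl: Gold ring with a round white PEARL 15 mm across; a bystander. Stands upright in a slit of the ring tray, band 23 mm across and 3 mm thick, the lower 9 mm sunk in the pad. Origin at the lowest point of the band, z up, the band lies in its y-z plane. Loose, about 14 g, graspable, but it is not to be touched.
- ring_pearl_top (a point): Top of the pearl, 32 mm above its ring's origin, about 47 mm above the bench.
- tool_block: Light wooden tool block 56 x 168 mm, 50 mm high; three pushers stand in it 55 mm apart along its y axis, in any order. Fixed. Origin at the centre of its underside, z up.
- pusher_red: Stone-setter's pusher with a RED handle: the tool to point at. Stands point down in a hole of the tool block: 8 mm steel shank (in the hole), brass ferrule, then a mushroom-shaped handle 32 mm wide at its broadest. Origin at the point of the shank, z up along the tool. Loose, about 45 g, graspable, but it is not to be touched.
- pusher_red_top (a point): Centre of the top of the red handle, 102 mm above the tool's origin, about 114 mm above the bench.
- pusher_black: Stone-setter's pusher with a BLACK handle; a bystander. Stands point down in a hole of the tool block: 8 mm steel shank (in the hole), brass ferrule, then a mushroom-shaped handle 32 mm wide at its broadest. Origin at the point of the shank, z up along the tool. Loose, about 45 g, graspable, but it is not to be touched.
- pusher_black_top (a point): Centre of the top of the black handle, about 114 mm above the bench.
- pusher_wood: Stone-setter's pusher with a plain light WOOD handle; a bystander. Stands point down in a hole of the tool block: 8 mm steel shank (in the hole), brass ferrule, then a mushroom-shaped handle 32 mm wide at its broadest. Origin at the point of the shank, z up along the tool. Loose, about 45 g, graspable, but it is not to be touched.
- pusher_wood_top (a point): Centre of the top of the wooden handle, about 114 mm above the bench.
- ball_vise: Engraver's ball vise: dark steel ball 110 mm across on a black rubber ring 120 mm across, with a bright steel turret on top, and on that two bright steel jaws 25 x 66 mm and 18 mm high, facing each other across a 10 mm gap along the vise's y axis. Total height 122 mm. Fixed. Origin at the centre of its underside, z up.
- vise_jaws (a point): Middle of the gap between the two vise jaws, level with their tops, 122 mm above the bench: the point to point at.
There are look-alikes about, which are no part of the job. Of the things that look like the ball_vise, the largest one is meant.

How it is judged:
By the outcome, as a careful person would: the job done as asked, in the order asked, and still so for the second after the job is handed in, with the robot touching nothing.
It also fails if it takes over 58 s, if anything falls off the work surface, if the arm or the gripper's body presses on something with over 40 N, if the wrist force passes 120 N, or if a joint passes its speed limit or range.

ROBOT

A 6-joint arm with a two-finger parallel gripper is mounted at the origin on the work surface. World frame = base frame: x ahead of the robot, y to its left, z up, the work surface at z = 0. Lengths are in m, angles in rad, forces in N, time in s.
With the tool pointing down it reaches from about 0.225 to 0.875 m from the base axis. Payload 3.4 kg.
Tool frame: the origin (TCP) lies at the very end of the fingers, on their centre line; the grasp point (between the pads) lies 19 mm behind it (grip_depth is the distance from the TCP to the grasp point, in m); x points along the fingers, z is the direction in which the jaws open and shut, and the axes are right-handed (so a half turn about x gives the same grasp; the last joint's range is limited). The gripper opens to 85 mm and grips with 20 to 120 N. Pads are 22 mm wide; open, the fingers measure 114 mm over their backs; the gripper's body (76 mm by 85 mm) begins 54 mm behind the grasp point. The pads swing forward as they close: fully open they stand 13 mm farther back than shut.
Start: joints at [-1.363, 0.276, 1.505, -0, 1.361, -0.121], TCP at [0.186, -0.544, 0.231] pointing down, gripper open.
Joint ranges: [-2.89, 2.89], [-0.75, 2.08], [0.22, 2.7], [-1.18, 4.32], [0.11, 2.71], [-2.7, 2.7]. Speed limits (rad/s): [2.57, 2.57, 3.14, 3.14, 3.14, 3.14].

INTERFACE

Orientations are given as a unit quaternion [w, x, y, z].
In Python, from rig import get_state, get_image, sign_off, grip_depth gives the robot as it stands. The module is installed in compiled form; this text tells all that it offers.
- The arm moves only by the tool arm_command, never from a script. Its argument "series" is a list of rows, each an object with "dp": the shift along the tool's x, y, z scaled (see below), a list of three; "angular": the turn, a rotation vector about the tool's x, y, z scaled (see below), a list of three; "gripper": the finger opening in mm, from 0 to 85.4. A call has exactly 8 rows; each row shifts and turns the pose as measured when the row begins, along the tool's axes as they then stand; what a row does not reach is not made up. The controller multiplies each number of a shift by 0.12 m and each number of a turn by 90 degrees. A row lasts 1/8 s, in which the tool goes at most 62.5 mm and 10.7 degrees, less where a joint would pass 70% of its speed; a pose out of reach is approached as far as the arm can. A call with a number of a shift or a turn outside -1 to 1 is refused whole. A call with a gripper value outside its range is refused whole. The fingers move at their own pace and stop on an object; "grip_force" is the grip in N (left out, the last holds). Time passes only in rows, so rows that do not move let the fingers close, or fill a call up. It gives the time, the measured TCP pose, the force and the opening at its end, in the units of the state.
- get_state(): the state, without advancing time (a new reading comes with each control period).
- get_image(name): name is "scene" or "top" or "wrist"; returns a dict with "image" (400x640x3 uint8, blue, green, red), "depth" (400x640 float32, m along the optical axis (not along the pixel's ray), 0 where there is no reading), "mtx" (3x3 intrinsics, pixels), "view" (4x4, takes a point from world to camera coordinates); the wrist camera has in their place "mount" (4x4, takes a point from camera to tool coordinates, whose origin is the TCP and whose axes are the tool frame's). Camera axes: x right, y up, looking along -z (the intrinsics and any distortion apply to the point x, -y, -z); pixel columns grow to the right and rows downward; lengths in m; the calibration is good to about 2 mm. A picture is of the moment at which its call begins: read the wrist's pose just before it.
- sign_off(): hands the job in, once; it reports no verdict.
The state is a dict: "clock": time; "qpos": joint angles; "qd": joint speeds; "effort": joint torques, N m; "position": TCP position; "ee_rot": TCP orientation; "contact_force": force on the tool from outside, world axes, zero at the start; "moment": the same for the moment, N m; "width": finger opening in m.
Only numpy, scipy, OpenCV 4.12 (cv2) and the standard library are available. Lean on these libraries where they do the work, as an engineer would, in place of code of your own. Each camera call takes 0.05 s, during which the arm holds its last target. There are 200 camera calls.

## Working session

There is one attempt and no reset: what is moved stays moved. The work goes in short steps, Python scripts to look and compute and a tool call to move; the robot and the scene stay as the last step left them, time stands still between calls to the robot, and variables do not carry over. Pictures are saved under pics/ and viewed, about 8 in all and at most 12, crops included, and the job is handed in when it is done.

Besides the shell and the picture viewer there is one more tool, called after ">>>" as a command line: name --argument value ..., lists and objects as JSON in quotes. arm_command: Moves the arm, as the interface text tells. Its arguments: {"type":"object","properties":{"series":{"type":"array","items":{"type":"object","properties":{"dp":{"type":"array","items":{"type":"number"}},"angular":{"type":"array","items":{"type":"number"}},"gripper":{"type":"number"}}}},"grip_force":{"type":"number"}},"required":["series"]}

```bash
mkdir -p pics; cat > h.py <<'E'
import numpy as np, cv2
from rig import get_state, get_image
def world(d,u,v,z=None):
    # depth-based
    K=d["mtx"]; D=d["depth"][v,u]
    p=np.array([(u-K[0,2])/K[0,0]*D, -(v-K[1,2])/K[1,1]*D, -D,1])
    return (np.linalg.inv(d["view"])@p)[:3]
E
python3 - <<'E'
from h import *
import pickle
s=get_state(); print(s)
for n in("scene","top"):
    d=get_image(n); cv2.imwrite(f"pics/{n}0.png",d["image"]); pickle.dump(d,open(n+".pkl","wb")); print(n,d.keys(),d["mtx"],d["view"])
E
```

```text
{'clock': 0.0, 'qpos': array([-1.36301914e+00,  2.76563545e-01,  1.50609954e+00, -1.01779716e-05,
        1.36069364e+00, -1.20986998e-01]), 'qd': array([ 1.46844420e-03,  9.51047076e-04,  3.05143438e-06,  7.97206836e-04,
        2.11954937e-03, -4.26816186e-04]), 'effort': array([-9.85957704e-04, -4.16787779e+01, -2.45806825e+01, -5.42121034e-04,
        1.11663993e-02,  9.89001947e-07]), 'position': array([ 0.18554432, -0.54369934,  0.23047102]), 'ee_rot': array([ 0.57461932,  0.41185654,  0.57554355, -0.41101879]), 'contact_force': array([ 0.45101988,  0.98494284, -0.12599066]), 'moment': array([ 0.04736798,  0.01097769, -0.04494625]), 'width': 0.0850953939699706}
scene dict_keys(['image', 'depth', 'mtx', 'view']) [[367.88100228   0.         321.94778247]
 [  0.         367.88100228 197.43423108]
 [  0.           0.           1.        ]] [[-0.66232367  0.74919633  0.00567651  0.32842763]
 [-0.62908414 -0.56022211  0.53889176  0.21886078]
 [ 0.40691583  0.35334976  0.84235589 -1.09395176]
 [ 0.          0.          0.          1.        ]]
top dict_keys(['image', 'depth', 'mtx', 'view']) [[368.66405671   0.         320.77786826]
 [  0.         368.66405671 202.29658278]
 [  0.           0.           1.        ]] [[-0.02580631 -0.99919586  0.03068652 -0.03000896]
 [ 0.99914355 -0.02478742  0.03313241 -0.4563359 ]
 [-0.03234513  0.03151526  0.99897977 -0.96122277]
 [ 0.          0.          0.          1.        ]]
```

View pics/scene0.png

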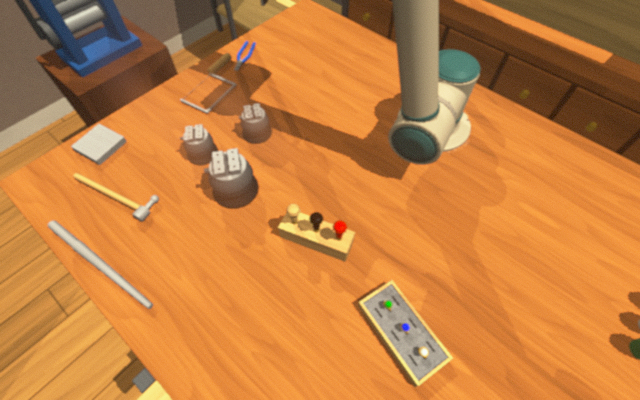

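View pics/top0.png

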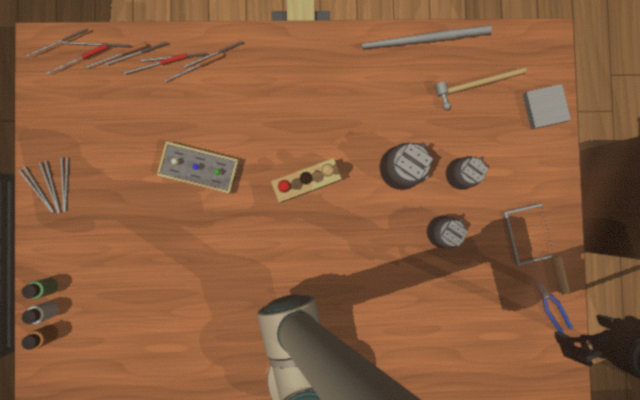

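The scene picture shows the tray lower right (blue stone at 405,327), the tool block in the middle (red at 340,227) and three vises (230,172 is the largest). In the top picture, the ring candidates are pearl (177,161), blue (197,166) and green (218,171). The pushers are red (285,186), black (306,178) and wood (327,170). The vises are the large one (409,164) and two small ones (467,171) and (450,232). I choose blue, red and the large vise. Next I measure them and check a close crop.

```bash
python3 - <<'E'
from h import *
import pickle
def cloud(d):
    K=d["mtx"];D=d["depth"];v,u=np.mgrid[:400,:640]
    p=np.stack([(u-K[0,2])/K[0,0]*D,-(v-K[1,2])/K[1,1]*D,-D,np.ones_like(D)],-1)
    return (p@np.linalg.inv(d["view"]).T)[...,:3]
for n in("top","scene"):
    d=pickle.load(open(n+".pkl","rb"));C=cloud(d);hsv=cv2.cvtColor(d["image"],cv2.COLOR_BGR2HSV).astype(int)
    H,S,V=[hsv[...,i] for i in range(3)]
    box={"top":{"tray":(155,240,138,195),"block":(268,345,155,205),"vise":(380,437,138,190)},"scene":{"tray":(355,455,280,385),"block":(270,360,200,260),"vise":(205,260,145,207)}}[n]
    def m(b):
        u0,u1,v0,v1=box[b];M=np.zeros((400,640),bool);M[v0:v1,u0:u1]=1;return M&(d["depth"]>0)
    masks={"blue":m("tray")&(abs(H-120)<12)&(S>120)&(V>60),"green":m("tray")&(abs(H-60)<15)&(S>120)&(V>60),
     "pearl":m("tray")&(S<75)&(V>165),
     "red":m("block")&((H<5)|(H>175))&(S>200)&(C[...,2]>.09),"block_hi":m("block")&(C[...,2]>.105),"vise_hi":m("vise")&(C[...,2]>.114)&(C[...,2]<.135),
     "tray_hi":m("tray")&(C[...,2]>.034)}
    for k,M in masks.items():
        if M.sum()<1: print(n,k,0);continue
        P=C[M];vv,uu=np.where(M)
        print(n,k,M.sum(),"px",uu.mean().round(1),vv.mean().round(1),"mean",P.mean(0).round(4),"min",P.min(0).round(3),"max",P.max(0).round(3))
    M=masks["vise_hi"].astype(np.uint8);P=C[M>0][:,:2].astype(np.float32)
    print(n,"vise rect",cv2.minAreaRect(P))
    for k in("block_hi","tray_hi"):
        nn,l,st,c=cv2.connectedComponentsWithStats(masks[k].astype(np.uint8))
        for i in range(1,nn): print("  ",k,st[i,4],c[i].round(1),C[l==i].mean(0).round(4),C[l==i][:,2].max().round(3), d["image"][l==i].mean(0).round())
    if n=="top":
        a=cv2.resize(d["image"][130:215,150:345],None,fx=4,fy=4,interpolation=cv2.INTER_CUBIC)
        b=cv2.resize(d["image"][135:195,375:500],None,fx=4,fy=4,interpolation=cv2.INTER_CUBIC)
        o=np.zeros((a.shape[0]+b.shape[0],a.shape[1],3),np.uint8);o[:a.shape[0]]=a;o[a.shape[0]:,:b.shape[1]]=b
        cv2.imwrite("pics/crop1.png",o)
E
```

```text
top blue 21 px 195.2 166.0 mean [0.5528 0.2719 0.0474] min [0.548 0.267 0.043] max [0.558 0.278 0.05 ]
top green 18 px 216.5 171.4 mean [0.5381 0.2194 0.0465] min [0.534 0.214 0.043] max [0.542 0.226 0.052]
top pearl 16 px 173.5 161.0 mean [0.5667 0.3256 0.0467] min [0.562 0.322 0.045] max [0.572 0.33  0.049]
top red 10 px 283.6 186.2 mean [0.4919 0.0478 0.1129] min [0.485 0.037 0.11 ] max [0.499 0.056 0.117]
top block_hi 386 px 305.5 177.8 mean [ 0.5106 -0.0039  0.112 ] min [ 0.479 -0.069  0.105] max [0.543 0.062 0.118]
top vise_hi 672 px 413.3 161.1 mean [ 0.543  -0.2576  0.1219] min [ 0.501 -0.299  0.114] max [ 0.586 -0.216  0.127]
top tray_hi 125 px 195.2 166.3 mean [0.5524 0.2726 0.0449] min [0.529 0.212 0.034] max [0.575 0.334 0.052]
top vise rect ((0.5436989068984985, -0.25860533118247986), (0.06575749069452286, 0.06165579706430435), 54.5576171875)
   block_hi 131 [327.1 169.8] [ 0.5284 -0.0551  0.1119] 0.117 [ 92. 136. 165.]
   block_hi 125 [305.6 177.8] [ 0.5106 -0.004   0.1121] 0.118 [35. 51. 68.]
   block_hi 130 [283.7 185.9] [0.4927 0.0477 0.1121] 0.117 [ 44.  58. 157.]
 
[... 857 characters left out ...]
88 -0.215  0.125]
scene tray_hi 200 px 406.0 329.0 mean [0.5558 0.2753 0.044 ] min [0.531 0.211 0.034] max [0.577 0.334 0.05 ]
scene vise rect ((0.5455580353736877, -0.25962087512016296), (0.0680379718542099, 0.06006716936826706), 54.7023811340332)
   block_hi 127 [292.2 209.4] [ 0.5331 -0.0544  0.1111] 0.116 [105. 193. 234.]
   block_hi 130 [315.4 217.7] [ 0.515  -0.0027  0.1113] 0.117 [28. 55. 86.]
   block_hi 132 [339.1 226.3] [0.4972 0.0489 0.1114] 0.117 [  7.  39. 232.]
   tray_hi 61 [387.4 304.1] [0.5405 0.2195 0.0445] 0.05 [ 41. 169.  80.]
   tray_hi 66 [404.5 327. ] [0.555  0.272  0.0445] 0.049 [203.  83.  88.]
   tray_hi 73 [422.9 351.6] [0.5692 0.3249 0.0432] 0.048 [169. 214. 229.]
```

View pics/crop1.png

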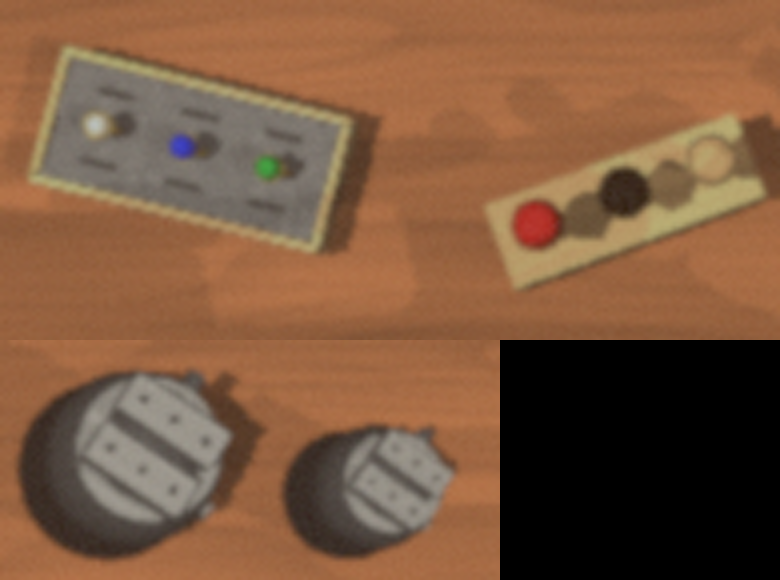

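Measured heights fit the given ones (stone 0.047, handle 0.114, jaws 0.122), as do the 55 mm spacings and the 66 mm jaws. The crop confirms the blue stone (182,147), the red handle (537,225) and the large vise with its gap at about (155,440). The targets, averaged over both cameras, are blue (0.553, 0.272), red (0.495, 0.048) and vise (0.545, -0.2585). I'll travel inboard and high with the gripper closed.

```bash
cat >> h.py <<'E'
from scipy.spatial.transform import Rotation as Rn
def to(*p):
    s=get_state();q=s["ee_rot"];R=Rn.from_quat([q[1],q[2],q[3],q[0]]).as_matrix()
    at=s["position"]
    print("t",round(s["clock"],2),"at",at.round(4),"width",s["width"].round(4),"F",s["contact_force"].round(1),"toolx",R[:,0].round(3))
    for w in p:
        w=np.array(w);print(w,"total units",(R.T@(w-at)/.12).round(3),"mm",(np.linalg.norm(w-at)*1e3).round());at=w
    return R
E
python3 -c "
from h import *
print(to([.35,-.2,.25],[.36,.12,.23],[.553,.272,.15],[.553,.272,.067]))"
```

```text
Traceback (most recent call last):
  File "h.py", line 12, in to
    print("t",round(s["clock"],2),"at",at.round(4),"width",s["width"].round(4),"F",s["contact_force"].round(1),"toolx",R[:,0].round(3))
                                                           ^^^^^^^^^^^^^^^^
AttributeError: 'float' object has no attribute 'round'
```

```bash
sed -i 's/s\["width"\].round(4)/round(s["width"],4)/' h.py
python3 -c "
from h import *
print(to([.35,-.2,.25],[.36,.12,.23],[.553,.272,.15],[.553,.272,.067]))"
```

```text
t 0.1 at [ 0.1856 -0.5437  0.2305] width 0.0855 F [-0.2  1.1  0.1] toolx [-0.     0.002 -1.   ]
[ 0.35 -0.2   0.25] total units [-0.158  2.222 -2.269] mm 382.0
[0.36 0.12 0.23] total units [ 0.171  0.94  -2.497] mm 321.0
[0.553 0.272 0.15 ] total units [ 0.668  1.931 -0.678] mm 258.0
[0.553 0.272 0.067] total units [ 0.692 -0.     0.001] mm 83.0
[[-3.49772837e-04  9.46409794e-01  3.22968080e-01]
 [ 1.61977100e-03  3.22968212e-01 -9.46408427e-01]
 [-9.99998627e-01  1.92106370e-04 -1.64593265e-03]]
```

>>> arm_command --series '[{"dp": [-0.02, 0.28, -0.28], "angular": [0, 0, 0], "gripper": 0}, {"dp": [-0.02, 0.28, -0.28], "angular": [0, 0, 0], "gripper": 0}, {"dp": [-0.02, 0.28, -0.28], "angular": [0, 0, 0], "gripper": 0}, {"dp": [-0.02, 0.28, -0.28], "angular": [0, 0, 0], "gripper": 0}, {"dp": [-0.02, 0.28, -0.28], "angular": [0, 0, 0], "gripper": 0}, {"dp": [-0.02, 0.28, -0.28], "angular": [0, 0, 0], "gripper": 0}, {"dp": [-0.02, 0.28, -0.28], "angular": [0, 0, 0], "gripper": 0}, {"dp": [-0.02, 0.28, -0.28], "angular": [0, 0, 0], "gripper": 0}]'

```text
clock: 1.1
position: [0.3563, -0.1944, 0.2475]
ee_rot: [0.572, 0.415, 0.575, -0.412]
contact_force: [0.8, 0.6, -0.2]
width: 0.0001
```

```bash
python3 -c "
from h import *
to([.36,.12,.23],[.553,.272,.15])"
```

```text
t 1.1 at [ 0.3563 -0.1944  0.2475] width 0.0001 F [ 0.8  0.6 -0.2] toolx [-0.001  0.007 -1.   ]
[0.36 0.12 0.23] total units [ 0.163  0.855 -2.475] mm 315.0
[0.553 0.272 0.15 ] total units [ 0.673  1.925 -0.69 ] mm 258.0
```

>>> arm_command --series '[{"dp": [0.02, 0.107, -0.31], "angular": [0, 0, 0], "gripper": 0}, {"dp": [0.02, 0.107, -0.31], "angular": [0, 0, 0], "gripper": 0}, {"dp": [0.02, 0.107, -0.31], "angular": [0, 0, 0], "gripper": 0}, {"dp": [0.02, 0.107, -0.31], "angular": [0, 0, 0], "gripper": 0}, {"dp": [0.02, 0.107, -0.31], "angular": [0, 0, 0], "gripper": 0}, {"dp": [0.02, 0.107, -0.31], "angular": [0, 0, 0], "gripper": 0}, {"dp": [0.02, 0.107, -0.31], "angular": [0, 0, 0], "gripper": 0}, {"dp": [0.02, 0.107, -0.31], "angular": [0, 0, 0], "gripper": 0}]'

```text
clock: 2.1
position: [0.3582, 0.1316, 0.2288]
ee_rot: [0.572, 0.415, 0.576, -0.412]
contact_force: [0.6, -0.3, 0.6]
width: 0.0003
```

```bash
python3 -c "
from h import *
to([.553,.272,.15])"
```

```text
t 2.1 at [0.3582 0.1316 0.2288] width 0.0003 F [ 0.6 -0.3  0.6] toolx [-0.001  0.008 -1.   ]
[0.553 0.272 0.15 ] total units [ 0.663  1.909 -0.592] mm 253.0
```

>>> arm_command --series '[{"dp": [0.08, 0.27, -0.09], "angular": [0, 0, 0], "gripper": 0}, {"dp": [0.08, 0.27, -0.09], "angular": [0, 0, 0], "gripper": 0}, {"dp": [0.08, 0.27, -0.09], "angular": [0, 0, 0], "gripper": 0}, {"dp": [0.09, 0.27, -0.09], "angular": [0, 0, 0], "gripper": 0}, {"dp": [0.09, 0.27, -0.08], "angular": [0, 0, 0], "gripper": 0}, {"dp": [0.09, 0.27, -0.08], "angular": [0, 0, 0], "gripper": 0}, {"dp": [0.09, 0.2, -0.05], "angular": [0, 0, 0], "gripper": 0}, {"dp": [0.04, 0.08, -0.02], "angular": [0, 0, 0], "gripper": 0}]'

```text
clock: 3.1
position: [0.5534, 0.2795, 0.1469]
ee_rot: [0.572, 0.412, 0.578, -0.411]
contact_force: [-0.6, 0.1, -0.2]
width: -0.0
```

```bash
python3 - <<'E'
from h import *
to([.553,.272,.067])
d=get_image("wrist");np.set_printoptions(precision=3,suppress=True)
M=d["mount"];print(M);K=d["mtx"]
# project TCP and blue target
s=get_state();q=s["ee_rot"];R=Rn.from_quat([q[1],q[2],q[3],q[0]]).as_matrix()
Mi=np.linalg.inv(M)
def px(t):
    c=Mi@np.r_[t,1];return K[0,0]*c[0]/-c[2]+K[0,2],K[1,1]*-c[1]/-c[2]+K[1,2]
im=d["image"].copy()
print("tcp",px([0,0,0]));b=px(R.T@(np.array([.553,.272,.047])-s["position"]));print("blue pred",b)
Dp=d["depth"];v,u=np.mgrid[:400,:640]
P=np.stack([(u-K[0,2])/K[0,0]*Dp,-(v-K[1,2])/K[1,1]*Dp,-Dp,np.ones_like(Dp)],-1)@M.T
W=P[...,:3]@R.T+s["position"]
hsv=cv2.cvtColor(im,cv2.COLOR_BGR2HSV).astype(int)
m=(abs(hsv[...,0]-120)<12)&(hsv[...,1]>120)&(hsv[...,2]>60)&(Dp>0)&(abs(W[...,2]-.045)<.012)
print("blue",m.sum(),W[m].mean(0),W[m].max(0),W[m].min(0))
f=(Dp>0)&(abs(P[...,1])<.03)&(abs(P[...,2])<.04)&(P[...,0]<.03)
print("fingers max x tool",f.sum(),np.percentile(P[f][:,0],[50,95,99,100]) if f.any() else 0)
cv2.circle(im,tuple(int(x) for x in b),4,(0,255,255),1)
cv2.imwrite("pics/w1.png",im)
d=get_image("scene");cv2.imwrite("pics/s1.png",cv2.resize(d["image"][200:400,280:600],None,fx=2.5,fy=2.5))
E
```

```text
t 3.1 at [0.5534 0.2795 0.1469] width -0.0 F [-0.6  0.1 -0.2] toolx [-0.007  0.006 -1.   ]
[0.553 0.272 0.067] total units [ 0.665 -0.021  0.063] mm 80.0
[[ 0.002  0.328 -0.945 -0.143]
 [ 0.     0.945  0.328  0.084]
 [ 1.    -0.001  0.002 -0.001]
 [ 0.     0.     0.     1.   ]]
tcp (np.float64(323.430872123098), np.float64(260.4157900445578))
blue pred (np.float64(333.11493891776183), np.float64(197.56952444010986))
blue 270 [0.555 0.274 0.046] [0.562 0.281 0.049] [0.547 0.267 0.043]
fingers max x tool 29353 [-0.063 -0.026 -0.011 -0.004]
```

View pics/w1.png

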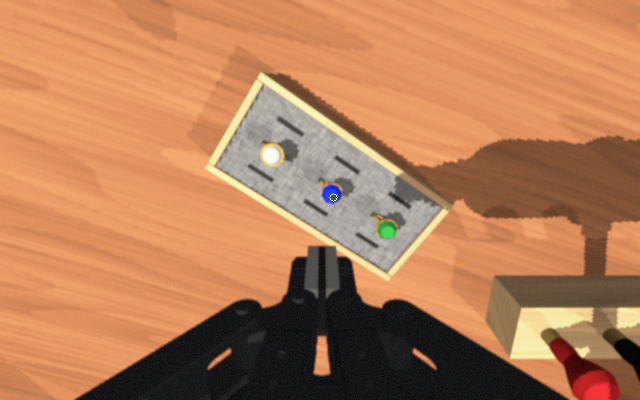

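View pics/s1.png

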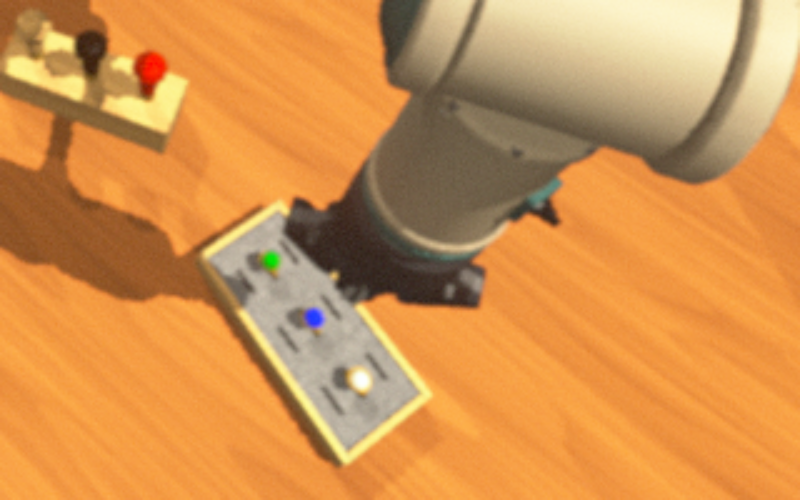

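The wrist view shows the blue stone at (331,194), 2–3 mm from the prediction at (333,197). Pearl is at (271,155), green at (387,230) and the closed fingertips at (323,250). The scene crop confirms the fingers are clear. I'm descending.

>>> arm_command --series '[{"dp": [0.0, -0.015, 0.055], "angular": [0, 0, 0], "gripper": 0}, {"dp": [0.12, 0, 0], "angular": [0, 0, 0], "gripper": 0}, {"dp": [0.14, 0, 0], "angular": [0, 0, 0], "gripper": 0}, {"dp": [0.14, 0, 0], "angular": [0, 0, 0], "gripper": 0}, {"dp": [0.12, 0, 0], "angular": [0, 0, 0], "gripper": 0}, {"dp": [0.06, 0, 0], "angular": [0, 0, 0], "gripper": 0}, {"dp": [0, 0, 0], "angular": [0, 0, 0], "gripper": 0}, {"dp": [0, 0, 0], "angular": [0, 0, 0], "gripper": 0}]'

```text
clock: 4.2
position: [0.5493, 0.2691, 0.0761]
ee_rot: [0.572, 0.412, 0.577, -0.412]
contact_force: [-0.1, 0.3, -0.4]
width: 0.0002
```

```bash
python3 -c "
from h import *
to([.554,.273,.067])"
```

```text
t 4.2 at [0.5493 0.2691 0.0761] width 0.0002 F [-0.1  0.3 -0.4] toolx [-0.006  0.005 -1.   ]
[0.554 0.273 0.067] total units [ 0.076  0.048 -0.018] mm 11.0
```

>>> arm_command --series '[{"dp": [0.075, 0.048, -0.018], "angular": [0, 0, 0], "gripper": 0}, {"dp": [0, 0, 0], "angular": [0, 0, 0], "gripper": 0}, {"dp": [0, 0, 0], "angular": [0, 0, 0], "gripper": 0}, {"dp": [0, 0, 0], "angular": [0, 0, 0], "gripper": 0}, {"dp": [0, 0, 0], "angular": [0, 0, 0], "gripper": 0}, {"dp": [0, 0, 0], "angular": [0, 0, 0], "gripper": 0}, {"dp": [0, 0, 0], "angular": [0, 0, 0], "gripper": 0}, {"dp": [0, 0, 0], "angular": [0, 0, 0], "gripper": 0}]'

```text
clock: 5.2
position: [0.5554, 0.2738, 0.0679]
ee_rot: [0.572, 0.413, 0.577, -0.411]
contact_force: [0.6, -0.1, -0.5]
width: 0.0001
```

```bash
python3 -c "
from h import *
to([.554,.273,.067])
d=get_image('scene');cv2.imwrite('pics/s2.png',cv2.resize(d['image'][240:400,340:540],None,fx=3,fy=3))"
```

```text
t 5.2 at [0.5554 0.2738 0.0679] width 0.0001 F [ 0.6 -0.1 -0.5] toolx [-0.004  0.006 -1.   ]
[0.554 0.273 0.067] total units [ 0.007 -0.013  0.002] mm 2.0
```

View pics/s2.png

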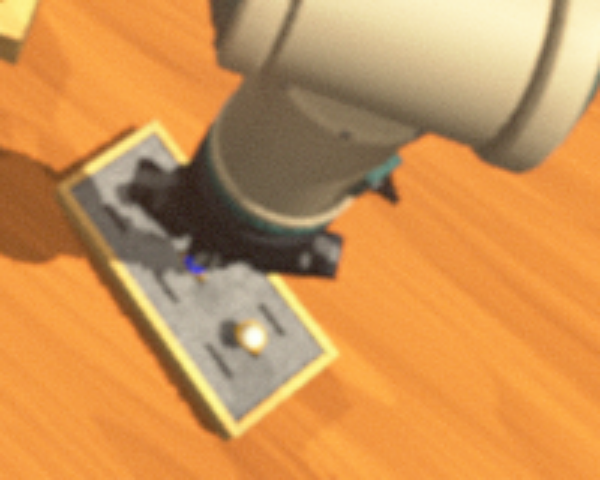

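The fingertips stand over the blue stone, which is just visible at (195,265), and nothing is touched. I stay there.

>>> arm_command --series '[{"dp": [0, -0.01, 0], "angular": [0, 0, 0], "gripper": 0}, {"dp": [0, 0, 0], "angular": [0, 0, 0], "gripper": 0}, {"dp": [0, 0, 0], "angular": [0, 0, 0], "gripper": 0}, {"dp": [0, 0, 0], "angular": [0, 0, 0], "gripper": 0}, {"dp": [0, 0, 0], "angular": [0, 0, 0], "gripper": 0}, {"dp": [0, 0, 0], "angular": [0, 0, 0], "gripper": 0}, {"dp": [0, 0, 0], "angular": [0, 0, 0], "gripper": 0}, {"dp": [0, 0, 0], "angular": [0, 0, 0], "gripper": 0}]'

```text
clock: 6.25
position: [0.5542, 0.2734, 0.0679]
ee_rot: [0.572, 0.413, 0.577, -0.411]
contact_force: [-0.5, 0.1, 0.5]
width: -0.0002
```

```bash
python3 -c "
from h import *
to([.554,.273,.067])"
```

```text
t 6.25 at [0.5542 0.2734 0.0679] width -0.0002 F [-0.5  0.1  0.5] toolx [-0.004  0.006 -1.   ]
[0.554 0.273 0.067] total units [ 0.007 -0.002  0.003] mm 1.0
```

>>> arm_command --series '[{"dp": [0, 0, 0], "angular": [0, 0, 0], "gripper": 0}, {"dp": [0, 0, 0], "angular": [0, 0, 0], "gripper": 0}, {"dp": [0, 0, 0], "angular": [0, 0, 0], "gripper": 0}, {"dp": [-0.2, 0, 0], "angular": [0, 0, 0], "gripper": 0}, {"dp": [-0.3, 0, 0], "angular": [0, 0, 0], "gripper": 0}, {"dp": [-0.35, 0, 0], "angular": [0, 0, 0], "gripper": 0}, {"dp": [-0.35, 0, 0], "angular": [0, 0, 0], "gripper": 0}, {"dp": [-0.3, 0, 0], "angular": [0, 0, 0], "gripper": 0}]'

```text
clock: 7.25
position: [0.5528, 0.2714, 0.2488]
ee_rot: [0.57, 0.411, 0.579, -0.414]
contact_force: [-0.3, 0.2, 0.0]
width: 0.0001
```

```bash
python3 -c "
from h import *
to([.42,.19,.24],[.42,.06,.24],[.495,.048,.2],[.495,.048,.134])"
```

```text
t 7.25 at [0.5528 0.2714 0.2488] width 0.0001 F [-0.3  0.2  0. ] toolx [-0.013  0.003 -1.   ]
[0.42 0.19 0.24] total units [ 0.086 -1.265  0.289] mm 156.0
[0.42 0.06 0.24] total units [-0.003 -0.347  1.026] mm 130.0
[0.495 0.048 0.2  ] total units [0.325 0.564 0.297] mm 86.0
[0.495 0.048 0.134] total units [0.55  0.006 0.004] mm 66.0
```

>>> arm_command --series '[{"dp": [0.02, -0.31, 0.07], "angular": [0, 0, 0], "gripper": 0}, {"dp": [0.02, -0.32, 0.07], "angular": [0, 0, 0], "gripper": 0}, {"dp": [0.02, -0.32, 0.07], "angular": [0, 0, 0], "gripper": 0}, {"dp": [0.02, -0.32, 0.07], "angular": [0, 0, 0], "gripper": 0}, {"dp": [0, -0.08, 0.25], "angular": [0, 0, 0], "gripper": 0}, {"dp": [0, -0.09, 0.26], "angular": [0, 0, 0], "gripper": 0}, {"dp": [0, -0.09, 0.26], "angular": [0, 0, 0], "gripper": 0}, {"dp": [0, -0.09, 0.26], "angular": [0, 0, 0], "gripper": 0}]'

```text
clock: 8.25
position: [0.4163, 0.0572, 0.2433]
ee_rot: [0.574, 0.413, 0.577, -0.409]
contact_force: [-0.1, -0.3, 0.1]
width: -0.0003
```

```bash
cat >> h.py <<'E'
def wrist(name):
    s=get_state();q=s["ee_rot"];R=Rn.from_quat([q[1],q[2],q[3],q[0]]).as_matrix()
    d=get_image("wrist");K=d["mtx"];Dp=d["depth"];v,u=np.mgrid[:400,:640]
    P=np.stack([(u-K[0,2])/K[0,0]*Dp,-(v-K[1,2])/K[1,1]*Dp,-Dp,np.ones_like(Dp)],-1)@d["mount"].T
    cv2.imwrite(f"pics/{name}.png",d["image"])
    return d["image"],Dp>0,P[...,:3]@R.T+s["position"]
E
python3 -c "
from h import *
to([.495,.048,.2],[.495,.048,.134])
im,ok,W=wrist('w2')
h=cv2.cvtColor(im,cv2.COLOR_BGR2HSV).astype(int)
m=ok&((h[...,0]<5)|(h[...,0]>175))&(h[...,1]>180)&(abs(W[...,2]-.11)<.01)&(W[...,0]>.4)
print(m.sum(),W[m].mean(0),W[m].min(0),W[m].max(0)); 
t=m&(W[...,2]>.112);print('top cap',W[t].mean(0))"
```

```text
t 8.25 at [0.4163 0.0572 0.2433] width -0.0003 F [-0.1 -0.3  0.1] toolx [-0.     0.007 -1.   ]
[0.495 0.048 0.2  ] total units [0.36  0.594 0.288] mm 90.0
[0.495 0.048 0.134] total units [ 0.55  -0.001  0.004] mm 66.0
1016 [0.49406826 0.04872283 0.11234474] [ 0.47959493 -0.0006181   0.10277168] [0.51212958 0.06223762 0.11617174]
top cap [0.49391763 0.04856493 0.11374246]
```

Wrist agrees: (0.494, 0.0485, 0.114).

>>> arm_command --series '[{"dp": [0.06, 0.14, 0.07], "angular": [0, 0, 0], "gripper": 0}, {"dp": [0.06, 0.15, 0.07], "angular": [0, 0, 0], "gripper": 0}, {"dp": [0.1, 0.15, 0.07], "angular": [0, 0, 0], "gripper": 0}, {"dp": [0.14, 0.14, 0.06], "angular": [0, 0, 0], "gripper": 0}, {"dp": [0.16, 0, 0], "angular": [0, 0, 0], "gripper": 0}, {"dp": [0.14, 0, 0], "angular": [0, 0, 0], "gripper": 0}, {"dp": [0.08, 0, 0], "angular": [0, 0, 0], "gripper": 0}, {"dp": [0, 0, 0], "angular": [0, 0, 0], "gripper": 0}]'

```text
clock: 9.3
position: [0.5052, 0.0502, 0.1466]
ee_rot: [0.575, 0.411, 0.577, -0.408]
contact_force: [-0.3, 0.8, 0.3]
width: -0.0
```

```bash
python3 -c "
from h import *
to([.494,.0485,.134])"
```

```text
t 9.3 at [0.5052 0.0502 0.1466] width -0.0 F [-0.3  0.8  0.3] toolx [ 0.     0.005 -1.   ]
[0.494  0.0485 0.134 ] total units [ 0.105 -0.093 -0.017] mm 17.0
```

>>> arm_command --series '[{"dp": [0.03, -0.09, -0.017], "angular": [0, 0, 0], "gripper": 0}, {"dp": [0.07, 0, 0], "angular": [0, 0, 0], "gripper": 0}, {"dp": [0, 0, 0], "angular": [0, 0, 0], "gripper": 0}, {"dp": [0, 0, 0], "angular": [0, 0, 0], "gripper": 0}, {"dp": [0, 0, 0], "angular": [0, 0, 0], "gripper": 0}, {"dp": [0, 0, 0], "angular": [0, 0, 0], "gripper": 0}, {"dp": [0, 0, 0], "angular": [0, 0, 0], "gripper": 0}, {"dp": [0, 0, 0], "angular": [0, 0, 0], "gripper": 0}]'

```text
clock: 10.3
position: [0.4953, 0.0487, 0.1359]
ee_rot: [0.577, 0.412, 0.576, -0.407]
contact_force: [-0.2, 0.0, -0.2]
width: 0.0001
```

```bash
python3 -c "
from h import *
to([.494,.0485,.134])
d=get_image('scene');cv2.imwrite('pics/s3.png',cv2.resize(d['image'][160:290,240:440],None,fx=3,fy=3))"
```

```text
t 10.3 at [0.4953 0.0487 0.1359] width 0.0001 F [-0.2  0.  -0.2] toolx [ 0.005  0.005 -1.   ]
[0.494  0.0485 0.134 ] total units [ 0.016 -0.011 -0.002] mm 2.0
```

View pics/s3.png

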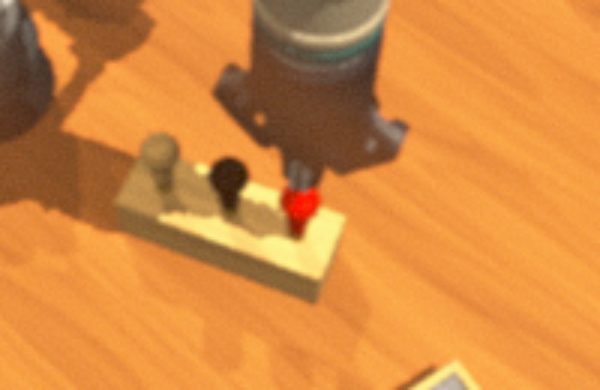

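The fingertips end just above the red handle (300,200), and the black (229,180) and wood (160,155) pushers are clear. I stay, then rise straight up.

>>> arm_command --series '[{"dp": [0.01, -0.01, 0], "angular": [0, 0, 0], "gripper": 0}, {"dp": [0, 0, 0], "angular": [0, 0, 0], "gripper": 0}, {"dp": [0, 0, 0], "angular": [0, 0, 0], "gripper": 0}, {"dp": [0, 0, 0], "angular": [0, 0, 0], "gripper": 0}, {"dp": [0, 0, 0], "angular": [0, 0, 0], "gripper": 0}, {"dp": [0, 0, 0], "angular": [0, 0, 0], "gripper": 0}, {"dp": [0, 0, 0], "angular": [0, 0, 0], "gripper": 0}, {"dp": [0, 0, 0], "angular": [0, 0, 0], "gripper": 0}]'

```text
clock: 11.35
position: [0.4941, 0.0483, 0.1346]
ee_rot: [0.577, 0.412, 0.576, -0.407]
contact_force: [-0.2, 0.9, 0.3]
width: 0.0006
```

>>> arm_command --series '[{"dp": [0, 0, 0], "angular": [0, 0, 0], "gripper": 0}, {"dp": [0, 0, 0], "angular": [0, 0, 0], "gripper": 0}, {"dp": [0, 0, 0], "angular": [0, 0, 0], "gripper": 0}, {"dp": [0, 0, 0], "angular": [0, 0, 0], "gripper": 0}, {"dp": [-0.2, 0, 0], "angular": [0, 0, 0], "gripper": 0}, {"dp": [-0.25, 0, 0], "angular": [0, 0, 0], "gripper": 0}, {"dp": [-0.25, 0, 0], "angular": [0, 0, 0], "gripper": 0}, {"dp": [-0.2, 0, 0], "angular": [0, 0, 0], "gripper": 0}]'

```text
clock: 12.35
position: [0.4919, 0.0478, 0.2433]
ee_rot: [0.575, 0.411, 0.578, -0.408]
contact_force: [0.2, -0.2, -0.2]
width: 0.0003
```

```bash
python3 -c "
from h import *
to([.38,.0,.25],[.42,-.2,.25])"
```

```text
t 12.35 at [0.4919 0.0478 0.2433] width 0.0003 F [ 0.2 -0.2 -0.2] toolx [-0.001  0.005 -1.   ]
[0.38 0.   0.25] total units [-0.057 -1.011  0.07 ] mm 122.0
[ 0.42 -0.2   0.25] total units [-0.009 -0.233  1.684] mm 204.0
```

>>> arm_command --series '[{"dp": [-0.02, -0.33, 0.02], "angular": [0, 0, 0], "gripper": 0}, {"dp": [-0.02, -0.34, 0.02], "angular": [0, 0, 0], "gripper": 0}, {"dp": [-0.02, -0.34, 0.03], "angular": [0, 0, 0], "gripper": 0}, {"dp": [0, -0.05, 0.33], "angular": [0, 0, 0], "gripper": 0}, {"dp": [0, -0.05, 0.34], "angular": [0, 0, 0], "gripper": 0}, {"dp": [0, -0.05, 0.34], "angular": [0, 0, 0], "gripper": 0}, {"dp": [0, -0.05, 0.34], "angular": [0, 0, 0], "gripper": 0}, {"dp": [0, -0.03, 0.33], "angular": [0, 0, 0], "gripper": 0}]'

```text
clock: 13.35
position: [0.4192, -0.2037, 0.2531]
ee_rot: [0.579, 0.411, 0.576, -0.405]
contact_force: [0.6, 1.7, -0.3]
width: 0.0002
```

```bash
python3 -c "
from h import *
to([.545,-.2585,.2],[.545,-.2585,.142])
im,ok,W=wrist('w3')
m=(ok&(abs(W[...,2]-.122)<.004)&(np.hypot(W[...,0]-.545,W[...,1]+.258)<.06)).astype(np.uint8)
print(m.sum(),cv2.minAreaRect(W[m>0][:,:2].astype(np.float32)),np.median(W[m>0],0))
im[m>0]=im[m>0]//2+np.array([0,100,0],np.uint8)
cv2.imwrite('pics/w3.png',im)"
```

```text
t 13.35 at [ 0.4192 -0.2037  0.2531] width 0.0002 F [ 0.6  1.7 -0.3] toolx [ 0.009  0.004 -1.   ]
[ 0.545  -0.2585  0.2   ] total units [0.45  0.831 0.781] mm 147.0
[ 0.545  -0.2585  0.142 ] total units [ 0.483 -0.005  0.   ] mm 58.0
6144 ((0.5445179343223572, -0.25864481925964355), (0.06587712466716766, 0.06065352261066437), 54.47384262084961) [ 0.54539444 -0.25767658  0.12229742]
```

View pics/w3.png

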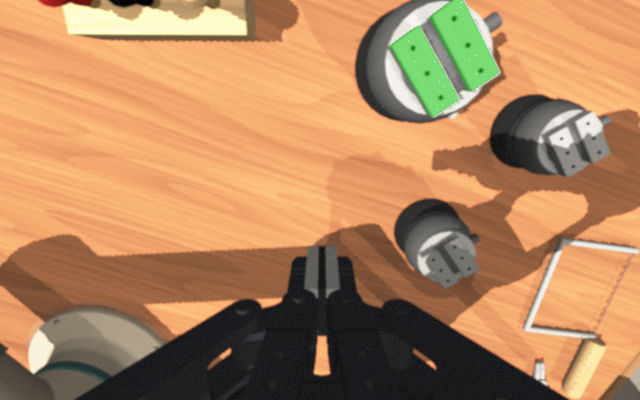

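The wrist view shows the largest vise, with both jaws masked green and the gap centre at about (445,57). The two small vises, at (440,240) and (560,135), are off the path. The jaws centre at (0.5445, -0.2585, 0.122), in agreement with the first measurement.

>>> arm_command --series '[{"dp": [0.03, 0.14, 0.13], "angular": [0, 0, 0], "gripper": 0}, {"dp": [0.04, 0.14, 0.13], "angular": [0, 0, 0], "gripper": 0}, {"dp": [0.06, 0.14, 0.13], "angular": [0, 0, 0], "gripper": 0}, {"dp": [0.08, 0.14, 0.13], "angular": [0, 0, 0], "gripper": 0}, {"dp": [0.1, 0.13, 0.13], "angular": [0, 0, 0], "gripper": 0}, {"dp": [0.1, 0.1, 0.1], "angular": [0, 0, 0], "gripper": 0}, {"dp": [0.06, 0, 0], "angular": [0, 0, 0], "gripper": 0}, {"dp": [0, 0, 0], "angular": [0, 0, 0], "gripper": 0}]'

```text
clock: 14.4
position: [0.5433, -0.2653, 0.1948]
ee_rot: [0.579, 0.411, 0.574, -0.408]
contact_force: [0.3, 0.3, 0.1]
width: 0.0
```

```bash
python3 -c "
from h import *
to([.5445,-.2585,.142])"
```

```text
t 14.4 at [ 0.5433 -0.2653  0.1948] width 0.0 F [0.3 0.3 0.1] toolx [ 0.008 -0.001 -1.   ]
[ 0.5445 -0.2585  0.142 ] total units [ 0.44   0.025 -0.051] mm 53.0
```

>>> arm_command --series '[{"dp": [0.04, 0.025, -0.05], "angular": [0, 0, 0], "gripper": 0}, {"dp": [0.1, 0, 0], "angular": [0, 0, 0], "gripper": 0}, {"dp": [0.1, 0, 0], "angular": [0, 0, 0], "gripper": 0}, {"dp": [0.1, 0, 0], "angular": [0, 0, 0], "gripper": 0}, {"dp": [0.06, 0, 0], "angular": [0, 0, 0], "gripper": 0}, {"dp": [0, 0, 0], "angular": [0, 0, 0], "gripper": 0}, {"dp": [0, 0, 0], "angular": [0, 0, 0], "gripper": 0}, {"dp": [0, 0, 0], "angular": [0, 0, 0], "gripper": 0}]'

```text
clock: 15.4
position: [0.5434, -0.2576, 0.1448]
ee_rot: [0.579, 0.411, 0.574, -0.408]
contact_force: [-0.5, 0.2, -0.1]
width: -0.0001
```

```bash
python3 -c "
from h import *
to([.5445,-.2585,.142])"
```

```text
t 15.4 at [ 0.5434 -0.2576  0.1448] width -0.0001 F [-0.5  0.2 -0.1] toolx [ 0.008 -0.001 -1.   ]
[ 0.5445 -0.2585  0.142 ] total units [0.023 0.006 0.01 ] mm 3.0
```

>>> arm_command --series '[{"dp": [0.02, 0.005, 0.01], "angular": [0, 0, 0], "gripper": 0}, {"dp": [0, 0, 0], "angular": [0, 0, 0], "gripper": 0}, {"dp": [0, 0, 0], "angular": [0, 0, 0], "gripper": 0}, {"dp": [0, 0, 0], "angular": [0, 0, 0], "gripper": 0}, {"dp": [0, 0, 0], "angular": [0, 0, 0], "gripper": 0}, {"dp": [0, 0, 0], "angular": [0, 0, 0], "gripper": 0}, {"dp": [0, 0, 0], "angular": [0, 0, 0], "gripper": 0}, {"dp": [0, 0, 0], "angular": [0, 0, 0], "gripper": 0}]'

```text
clock: 16.4
position: [0.5449, -0.2589, 0.1431]
ee_rot: [0.58, 0.411, 0.573, -0.408]
contact_force: [0.5, 1.2, -0.6]
width: 0.0002
```

>>> arm_command --series '[{"dp": [0, 0, 0], "angular": [0, 0, 0], "gripper": 0}, {"dp": [0, 0, 0], "angular": [0, 0, 0], "gripper": 0}, {"dp": [0, 0, 0], "angular": [0, 0, 0], "gripper": 0}, {"dp": [0, 0, 0], "angular": [0, 0, 0], "gripper": 0}, {"dp": [0, 0, 0], "angular": [0, 0, 0], "gripper": 0}, {"dp": [0, 0, 0], "angular": [0, 0, 0], "gripper": 0}, {"dp": [0, 0, 0], "angular": [0, 0, 0], "gripper": 0}, {"dp": [0, 0, 0], "angular": [0, 0, 0], "gripper": 0}]'

```text
clock: 17.4
position: [0.5449, -0.2589, 0.1431]
ee_rot: [0.58, 0.411, 0.573, -0.408]
contact_force: [-0.1, 0.2, 0.4]
width: -0.0002
```

```bash
python3 -c "
from h import *
to([.5445,-.2585,.142])
d=get_image('scene');cv2.imwrite('pics/s4.png',cv2.resize(d['image'][80:390,170:470],None,fx=1.9,fy=1.9))"
```

```text
t 17.4 at [ 0.5449 -0.2589  0.1431] width -0.0002 F [-0.1  0.2  0.4] toolx [ 0.01  -0.002 -1.   ]
[ 0.5445 -0.2585  0.142 ] total units [ 0.009 -0.002 -0.004] mm 1.0
```

View pics/s4.png

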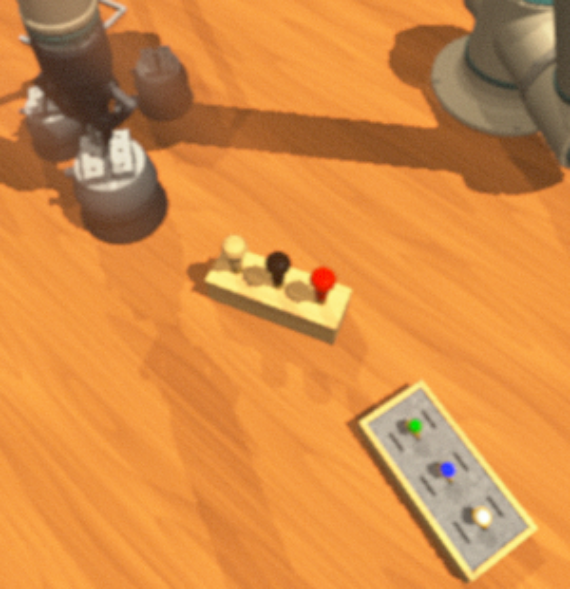

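The fingertips are above the vise jaws (105,150). The rings (415,427), (447,470) and (482,517) and the pushers (234,247), (278,265) and (323,280) all stand as before. I'm handing in.

```bash
python3 -c "
from rig import sign_off
print(sign_off())"
```

```text
the job is handed in; nothing more can be done
None
```

I pointed at the blue-stone ring, then the red-handled pusher, then the jaws of the largest vise. The gripper was shut and about 2 cm clear of each, and I stayed 2 to 2.5 s at each. Between targets I travelled high and on the robot's side of the rings and tools. The job was handed in at about 17.5 s.

**Last checks:**
- **Position:** the fingertips ended about 1 mm from the point I aimed for above the vise jaws, at 0.143 m height, which is 21 mm above them.
- **Contact:** the force readings stayed within sensor noise (under 2 N).
- **Scene:** in the last picture all the rings and pushers looked undisturbed.

No check failed. The cameras disagreed by 2–5 mm on the ring and the red pusher, and by about 2 mm on the vise. I settled each with a close look from the wrist camera.

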